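# Stand the fallen adapter up and close the lane

### The arm

A 6-joint arm with a two-finger parallel gripper is mounted at the origin on the work surface. World frame = base frame: x ahead of the robot, y to its left, z up, the work surface at z = 0. Lengths are in m, angles in rad, forces in N, time in s.
With the tool pointing down it reaches from about 0.25 to 0.725 m from the base axis. Payload 4 kg.
Tool frame: the origin (TCP) lies on the centre line of the jaws, within the pads' length; the fingertips stand tip_reach ahead of it and the grasp point (between the pads) lies 5 mm behind it (tip_reach is the distance from the TCP to the fingertips, in m); z points along the fingers, y is the direction in which the jaws open and shut (so a half turn about z gives the same grasp; the last joint's range is limited). The gripper opens to 85 mm and grips with 20 to 120 N. Pads are 22 mm wide; open, the fingers measure 114 mm over their backs; the gripper's body (76 mm by 85 mm) begins 54 mm behind the grasp point. The pads swing forward as they close: fully open they stand 13 mm farther back than shut.
Start: joints at [-1.311, 0.241, 0.005, 1.335, 0, 1.571], TCP at [0.128, -0.483, 0.245] pointing down, gripper open.
Joint ranges: [-2.72, 2.72], [-1.05, 1.87], [-1.09, 1.28], [-1.99, 2.15], [-1.42, 1.44], [-3.14, 3.14]. Speed limits (rad/s): [2.79, 2.79, 3.14, 3.14, 3.14, 3.14].

### API

Orientations are given as a unit quaternion [x, y, z, w].
In Python, from workcell import * gives the robot as it stands.
- The arm moves only by the tool arm_command, never from a script. Its arguments are lists of equal length, an entry for each row: "translation": the shift along the tool's x, y, z in cm, a list of three; "turn": the turn about the tool's z in rad; "hand": the closure, from 0 (fully open) to 1 (shut). In form: {"translation": [[x, y, z], ...], "turn": [turn, ...], "hand": [hand, ...]}. A call has 1 to 5 rows; each row is the pose to reach, as a shift and turn from the pose commanded when the call began, along the tool's axes at that moment; what a row does not reach only later rows make up. A row lasts 1/12 s, in which the tool goes at most 41.7 mm and 7.16 degrees, less where a joint would pass 70% of its speed; a pose out of reach is approached as far as the arm can. A call with a gripper value outside its range is refused whole. The fingers move at their own pace and stop on an object; the grip force is fixed at half the most. Time passes only in rows, so rows that repeat a pose let the fingers close. It gives the time, the measured TCP pose, the force and the opening at its end, in the units of the state.
- get_obs(): the state, without advancing time (a new reading comes with each control period).
- camera(name): name is "scene" or "top" or "wrist"; returns (picture, depth): 480x640x3 uint8, red, green, blue; 480x640 float32, m along the optical axis (not along the pixel's ray), 0 where there is no reading.
- camera_info(name): a dict with "mtx" (3x3 intrinsics, pixels), "world_to_cam" (4x4, takes a point from world to camera coordinates). Camera axes: x right, y down, z forward; pixel columns grow to the right and rows downward; lengths in m; the calibration is good to about 2 mm. A picture is of the moment at which its call begins: read the wrist's pose just before it. camera_info takes no time and is no camera call; for the wrist camera it gives the pose at the moment of the call.
- job_done(): hands the job in, once; it reports no verdict.
Trained networks look in the newest picture that a camera, given by its name, has taken for a name from the list of things; names that differ only in an ending like _2 or _b are one class to them, and where a whole thing is asked for, a point or a joint stands for the part that bears it (a point fixed in the world has none). Each returns a list of dicts, best first, with "conf" (0 to 1); they miss things now and then, are a little off and sometimes report something else, mostly with a low value. They report only what shows in the picture. A call takes as long as a camera call.
- search_frame(camera, name): "location" ([row, column] in pixels, amid what is visible of it).
- spot_point(camera, name): "location" ([row, column] in pixels: a listed point, or the origin of a listed thing).
The state is a dict: "clock": time; "joint_pos": joint angles; "joint_vel": joint speeds; "tau": joint torques, N m; "eef_pos": TCP position; "tool_rot": TCP orientation; "ft_force": force on the tool from outside, world axes, zero at the start; "ft_torque": the same for the moment, N m; "grip_width": finger opening in m.
Only numpy, scipy, OpenCV 4.12 (cv2) and the standard library are available. Lean on these libraries where they do the work, as an engineer would, in place of code of your own. Each camera call takes 0.05 s, during which the arm holds its last target. There are 200 camera calls.

### The job

One of the steel adapters has fallen over in the loading lane. Stand it upright on its foot in the lane, without disturbing the two that are standing, then push the lane's sliding follower up behind it so that the fallen one is moved up against the standing row and the follower rests against its foot, with no gaps. Leave the other things on the bench where they are.

Things in the scene. Friction and masses are not known exactly. Their poses are not given: they have to be found in the camera images.
- lane: Straight fixed loading lane. Origin: on the bench top under it; y runs along the lane to its end stop, x across. Black floor 8 mm above the bench, 78 wide between two aluminium rails (8 thick, tops 20 above the bench). It runs from y = -300 to +235 mm; the end stop is an upright plate with inner face at y = +220, top 50 above the bench.
- lane_floor (a point): Point on the lane's floor surface above the lane's origin, same axes.
- adapter_end: Plain steel adapter 105 mm tall: square foot 70 x 70 x 12, neck 30 diameter, collar 44 diameter over the top 13; 0.3 to 0.55 kg. Origin: centre of the foot's underside; z runs up the neck. This one stands upright, at the end stop.
- adapter_mid: Plain steel adapter 105 mm tall: square foot 70 x 70 x 12, neck 30 diameter, collar 44 diameter over the top 13; 0.3 to 0.55 kg. Origin: centre of the foot's underside; z runs up the neck. This one stands upright next to adapter_end, feet nearly touching.
- adapter_fallen: Plain steel adapter 105 mm tall: square foot 70 x 70 x 12, neck 30 diameter, collar 44 diameter over the top 13; 0.3 to 0.55 kg. Origin: centre of the foot's underside; z runs up the neck. It lies in the lane on a foot edge and its collar, collar pointing to the standing row, foot towards the follower (origin about 44 above the bench, axis dipping 8 degrees to the collar).
- follower (a joint): Travel of the sliding follower along the lane towards the end stop, m. 0: its front face is at lane y = -200 mm. Range 0 to 0.30. It slides with about 2 N friction and stays where it is left.
- follower_front (a point): Centre of the follower's front face, 6 mm above the lane floor. The follower is a black shoe in the lane, 40 mm long, 66 wide, 20 high, with an aluminium push plate 10 thick and 60 wide at its rear end that rises to 45 mm above the lane floor.
- follower_back (a point): Rear face of the follower's push plate, middle of its width, 30 mm above the lane floor, 40 mm behind the front face.
- glass_jar: Glass jar with a black cap, 60 in diameter, 85 tall, standing on the bench beyond the lane. Bystander. Origin: centre of the underside.
- steel_sleeve: Steel sleeve, 64 in diameter, 55 tall, standing on the bench beyond the lane. Bystander. Origin: centre of the underside.
- tool_pot: Dark brown-black pot, 104 in diameter, 85 tall, with two wooden handles sticking out to 150. Bystander on the bench beyond the lane. Origin: centre of the underside.

How it is judged:
On the way, in this order (a step that is already met when the one before it is completed fails the run):
1. the fallen adapter stands upright on its foot on the lane floor (angle between adapter_fallen's own z axis and vertical below 0.1 rad and z of adapter_fallen in the frame of lane_floor below 0.006 m and x of adapter_fallen in the frame of lane_floor between -0.008 and 0.008 m and angular speed of adapter_fallen below 0.2 rad/s), for 0.3 s.
2. the adapter is up against the standing row and the follower is up against its foot (angle between adapter_fallen's own z axis and vertical below 0.1 rad and z of adapter_fallen in the frame of lane_floor below 0.006 m and x of adapter_fallen in the frame of lane_floor between -0.008 and 0.008 m and horizontal distance between adapter_fallen and adapter_mid below 0.076 m and horizontal distance between follower_front and adapter_fallen below 0.041 m), for 0.2 s.
At the end, for the whole second after the job is handed in: The fallen adapter stands upright (within 0.1 rad) and still on the lane floor, between the rails; its centre is within 76 mm of its neighbour's (feet 70 mm wide: gap under 6 mm) and the follower's front face is within 6 mm of its foot; the other two adapters stand upright (all of step 2 and angle between each of adapter_end, adapter_mid's own z axis and vertical below 0.1 rad and linear speed of adapter_fallen below 0.01 m/s and angular speed of adapter_fallen below 0.1 rad/s); the robot touches nothing.
It fails at once if a standing adapter is knocked over, or moved more than 15 mm (angle between any of adapter_end, adapter_mid's own z axis and vertical above 0.3 rad or distance of any of adapter_end, adapter_mid from where it was at the start of the episode above 0.015 m).
It fails at once if the jar, the sleeve or the pot is moved more than 20 mm (distance of any of glass_jar, steel_sleeve, tool_pot from where it was at the start of the episode above 0.02 m).
It also fails if it takes over 50 s, if anything falls off the work surface, if the arm or the gripper's body presses on something with over 40 N, if the wrist force passes 120 N, or if a joint passes its speed limit or range.

## Working session

There is one attempt and no reset: what is moved stays moved. The work goes in short steps, Python scripts to look and compute and a tool call to move; the robot and the scene stay as the last step left them, time stands still between calls to the robot, and variables do not carry over. Pictures are saved under pics/ and viewed, about 8 in all and at most 12, crops included, and the job is handed in when it is done.

Besides the shell and the picture viewer there is one more tool, called after "Request:" as name(argument=value, ...) on one line, values as JSON. arm_command: Moves the arm, as the interface text tells. Its arguments: {"type":"object","properties":{"translation":{"type":"array","items":{"type":"array","items":{"type":"number"}}},"turn":{"type":"array","items":{"type":"number"}},"hand":{"type":"array","items":{"type":"number"}}},"required":["translation","turn","hand"]}

```bash
ls; mkdir -p pics; cat > h.py <<'E'
from workcell import *
import numpy as np, cv2
def snap(c,fn=None):
    p,d=camera(c); i=camera_info(c)
    if fn: cv2.imwrite('pics/'+fn,p[:,:,::-1])
    return p,d,np.array(i['mtx']),np.array(i['world_to_cam'])
def up(rc,z,K,T):  # z: depth
    r,c=rc
    pc=np.array([(c-K[0,2])*z/K[0,0],(r-K[1,2])*z/K[1,1],z,1])
    return (np.linalg.inv(T)@pc)[:3]
def onplane(rc,h,K,T):
    a=up(rc,0.1,K,T);b=up(rc,1.,K,T);t=(h-a[2])/(b[2]-a[2]);return a+t*(b-a)
E
python3 - <<'E'
from h import *
o=get_obs();print(o)
for c in ('scene','top'):
    p,d,K,T=snap(c,c+'1.png'); print(c,np.linalg.inv(T).round(3).tolist(),K.round(1).tolist())
    for n in ('lane','adapter_fallen','follower','glass_jar','steel_sleeve','tool_pot'):
        for s in search_frame(c,n)[:3]:
            r,q=map(int,s['location']);print(n,s,up((r,q),d[r,q],K,T).round(3))
    for n in ('lane_floor','adapter_fallen','follower_front','follower_back'):
        for s in spot_point(c,n)[:3]:
            r,q=map(int,s['location']);print('pt',n,s,up((r,q),d[r,q],K,T).round(3))
E
```

```text
pics
{'clock': 0.0, 'joint_pos': array([-1.31100957e+00,  2.41424515e-01,  3.71534603e-03,  1.33518224e+00,
       -2.53079484e-05,  1.57079137e+00]), 'joint_vel': array([ 0.00136382,  0.00104836, -0.00084012,  0.00093293,  0.0016091 ,
        0.00168952]), 'tau': array([-7.15025726e-04, -3.72318184e+01,  2.52408063e+01,  1.69003877e-02,
       -1.05965735e-04, -4.75276863e-06]), 'eef_pos': array([ 0.12827593, -0.48264403,  0.24440377]), 'tool_rot': array([ 9.91574843e-01,  1.29530819e-01, -1.48231077e-04, -1.03707712e-03]), 'ft_force': array([-0.46706599, -0.1925287 ,  0.11298681]), 'ft_torque': array([0.02021563, 0.00870813, 0.03488835]), 'grip_width': 0.08572332874138712}
scene [[0.859, 0.45, -0.245, 0.914], [0.512, -0.742, 0.432, -0.5], [0.012, -0.496, -0.868, 1.026], [0.0, 0.0, 0.0, 1.0]] [[624.8, 0.0, 319.9], [0.0, 624.8, 240.3], [0.0, 0.0, 1.0]]
lane {'location': [292.2, 218.6], 'conf': 0.58} [ 0.526 -0.18   0.008]
lane {'location': [191.5, 300.4], 'conf': 0.21} [0.552 0.057 0.052]
adapter_fallen {'location': [240.0, 255.5], 'conf': 0.82} [ 0.549 -0.087  0.078]
follower {'loca
[... 1023 characters left out ...]
_jar {'location': [185.2, 192.8], 'conf': 0.64} [0.712 0.183 0.084]
glass_jar {'location': [282.5, 220.2], 'conf': 0.51} [0.553 0.126 0.11 ]
steel_sleeve {'location': [156.7, 318.2], 'conf': 0.86} [ 0.782 -0.023  0.024]
tool_pot {'location': [308.2, 432.9], 'conf': 0.72} [ 0.52  -0.226  0.028]
tool_pot {'location': [177.3, 436.0], 'conf': 0.69} [ 0.754 -0.237  0.007]
pt lane_floor {'location': [295.9, 322.8], 'conf': 0.89} [ 0.537 -0.036  0.051]
pt adapter_fallen {'location': [299.0, 357.5], 'conf': 0.61} [ 0.532 -0.092  0.079]
pt follower_front {'location': [303.1, 421.9], 'conf': 0.91} [ 0.528 -0.21   0.011]
pt follower_back {'location': [304.4, 448.0], 'conf': 0.66} [ 0.528 -0.247  0.054]
```

View pics/scene1.png

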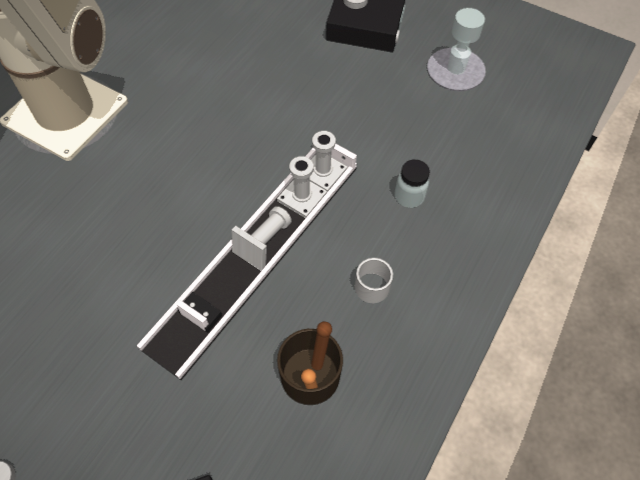

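View pics/top1.png

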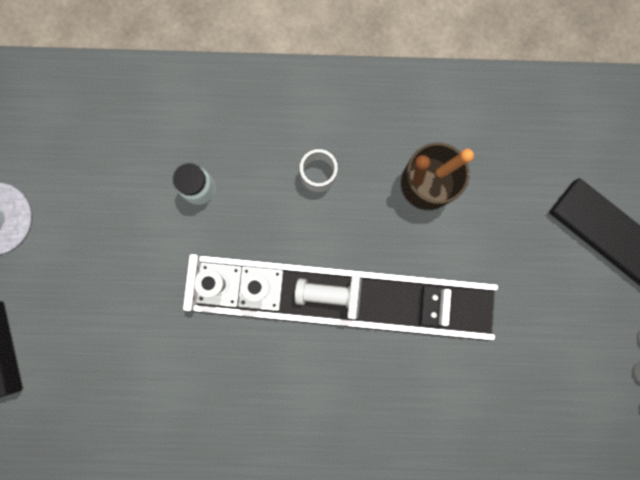

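The pictures show the fallen adapter in the lane: in the top view its foot is at about (295,353) and its collar at (293,300). The standing pair is at (286,210) and (288,257), and the follower is at (307,437). The trained networks agree on the fallen adapter and the follower. Next I'll fit the lane and the adapter from depth.

```bash
python3 - <<'E'
from h import *
import workcell; print([n for n in dir(workcell) if not n.startswith('_')], getattr(workcell,'tip_reach',None))
p,d,K,T=snap('top')
r,c=np.mgrid[0:480,0:640]; Ti=np.linalg.inv(T)
P=np.stack([(c-K[0,2])*d/K[0,0],(r-K[1,2])*d/K[1,1],d],-1)@Ti[:3,:3].T+Ti[:3,3]
P=P[d>0].reshape(-1,3)
reg=(abs(P[:,0]-.535)<.09)&(P[:,1]>-.36)&(P[:,1]<.26)
P=P[reg]
R=P[(P[:,2]>.015)&(P[:,2]<.024)]
# direction: search angle giving tightest rails
best=None
for a in np.linspace(-.1,.2,301):
    u=np.array([np.sin(a),np.cos(a)]);n=np.array([np.cos(a),-np.sin(a)])
    h=np.histogram(R[:,:2]@n,bins=np.arange(.4,.65,.002))[0]
    s=(h.astype(float)**2).sum()
    if best is None or s>best[0]: best=(s,a,n,u,h)
s,a,n,u,h=best; print('angle a',a)
x=R[:,:2]@n; m=np.median(x); 
F=P[(P[:,2]<.013)&(P[:,2]>.004)]
for side in (x<np.mean([x.min(),x.max()]),x>np.mean([x.min(),x.max()])): print('rail',np.percentile(x[side],[2,25,50,75,98]).round(4))
E_=P[(P[:,2]>.04)&(P[:,1]@np.array(1)>.14)] if 0 else None
Y=P[:,:2]@u; X=P[:,:2]@n
print('rail y ext',np.percentile(R[:,:2]@u,[.3,99.7]).round(4))
for y0 in np.arange(-.34,.26,.01):
    q=(abs(Y-y0)<.005); z=P[q,2]; xx=X[q]
    k=z>.026
    if k.sum()>4: print(y0.round(3),k.sum(),'zmax',np.percentile(z[k],98).round(4),'x',np.percentile(xx[k],[3,50,97]).round(4))
np.savez('lane.npz',a=a,n=n,u=u)
E
```

```text
['Unreachable', 'camera', 'camera_info', 'get_obs', 'job_done', 'search_frame', 'spot_point', 'tip_reach'] 0.014
angle a 0.07400000000000004
rail [0.4917 0.4951 0.4985 0.5132 0.5349]
rail [0.5423 0.5657 0.5785 0.5819 0.5853]
rail y ext [-0.2968  0.2205]
-0.21 123 zmax 0.0545 x [0.5083 0.5391 0.5698]
-0.2 331 zmax 0.0535 x [0.5097 0.5384 0.5687]
-0.19 202 zmax 0.031 x [0.508  0.5386 0.57  ]
-0.18 185 zmax 0.0314 x [0.5087 0.5393 0.5691]
-0.17 94 zmax 0.0306 x [0.5083 0.537  0.5685]
-0.06 54 zmax 0.065 x [0.5077 0.5411 0.5733]
-0.05 238 zmax 0.0807 x [0.5079 0.5406 0.5731]
-0.04 189 zmax 0.079 x [0.5106 0.5397 0.5698]
-0.03 107 zmax 0.0572 x [0.5267 0.5405 0.555 ]
-0.02 106 zmax 0.0549 x [0.5271 0.5407 0.5543]
-0.01 106 zmax 0.0541 x [0.5265 0.5401 0.5548]
0.0 105 zmax 0.0526 x [0.527  0.5407 0.5545]
0.01 101 zmax 0.0509 x [0.5273 0.5409 0.5547]
0.02 105 zmax 0.0495 x [0.5268 0.5405 0.5553]
0.03 115 zmax 0.0478 x [0.5235 0.5409 0.5585]
0.04 154 zmax 0.0528 x [0.5208 0.5411 0.5618]
0.05 41 zmax 0.0523 x [0.5243 0.5408 0.5594]
0.09 59 zmax 0.1147 x [0.5277 0.5393 0.5528]
0.1 156 zmax 0.1151 x [0.5223 0.5399 0.5582]
0.11 173 zmax 0.1149 x [0.5201 0.5398 0.56  ]
0.12 158 zmax 0.1153 x [0.522  0.54   0.5584]
0.13 70 zmax 0.115 x [0.5275 0.54   0.5525]
0.16 36 zmax 0.1157 x [0.5301 0.5396 0.5477]
0.17 202 zmax 0.1144 x [0.523  0.539  0.5557]
0.18 177 zmax 0.1152 x [0.5195 0.5393 0.5587]
0.19 164 zmax 0.1152 x [0.52   0.5388 0.5586]
0.2 112 zmax 0.1149 x [0.5241 0.5391 0.5549]
0.22 298 zmax 0.0518 x [0.4933 0.5359 0.5816]
0.23 229 zmax 0.052 x [0.4941 0.5378 0.5816]
```

```bash
cat >> h.py <<'E'
from scipy.spatial.transform import Rotation as Ro
A=0.074; N=np.array([np.cos(A),-np.sin(A)]); U=np.array([np.sin(A),np.cos(A)])
def rel(X,Y,z):
    "shift (cm, tool axes) and turn to lane-aligned coords X,Y,z with tool x along +lane y"
    o=get_obs(); R=Ro.from_quat(o['tool_rot']).as_matrix(); p=o['eef_pos']
    t=np.append(X*N+Y*U,z)
    w=np.arctan2(R[1,0],R[0,0]); tgt=np.arctan2(U[1],U[0]); 
    print('t',round(o['clock'],2),'now XYZ',(p[:2]@N).round(4),(p[:2]@U).round(4),p[2].round(4),'grip',round(o['grip_width'],4),'F',o['ft_force'].round(1))
    print('tilt',R[2,2].round(5),'shift cm',(R.T@(t-p)*100).round(2),'turn',round(-(tgt-w),3))
E
python3 -c "
from h import *
rel(.539,.038,.15)"
```

```text
t 1.15 now XYZ 0.1638 -0.4724 0.2453 grip 0.0851 F [-0.6  0.  -0.6]
tilt -1.0 shift cm [ 52.17 -35.93   9.53] turn -1.237
```

Request:
arm_command(translation=[[52.17,-35.93,0],[52.17,-35.93,0],[52.17,-35.93,0],[52.17,-35.93,0],[52.17,-35.93,0]], turn=[-1.237,-1.237,-1.237,-1.237,-1.237], hand=[0.41,0.41,0.41,0.41,0.41])

```text
clock: 1.57
eef_pos: [0.2646, -0.3235, 0.2454]
tool_rot: [0.903, 0.43, 0.0, 0.0]
ft_force: [1.4, 0.0, -0.0]
grip_width: 0.0504
```

```bash
python3 -c "
from h import *
rel(.539,.038,.15)"
```

```text
t 1.57 now XYZ 0.2878 -0.303 0.2454 grip 0.0504 F [ 1.4  0.  -0. ]
tilt -1.0 shift cm [42.34  1.17  9.55] turn -0.607
```

Request:
arm_command(translation=[[42.3,1.2,0],[42.3,1.2,0],[42.3,1.2,0],[42.3,1.2,0],[42.3,1.2,0]], turn=[-0.607,-0.607,-0.607,-0.607,-0.607], hand=[0.41,0.41,0.41,0.41,0.41])

```text
clock: 1.98
eef_pos: [0.4014, -0.1657, 0.2457]
tool_rot: [0.732, 0.681, 0.0, 0.0]
ft_force: [0.3, -1.3, 0.3]
grip_width: 0.0507
```

```bash
python3 -c "
from h import *
rel(.539,.038,.15)"
```

```text
t 1.98 now XYZ 0.4126 -0.1356 0.2457 grip 0.0507 F [ 0.3 -1.3  0.3]
tilt -1.0 shift cm [17.35 12.65  9.57] turn 0.001
```

Request:
arm_command(translation=[[17.35,12.65,7],[17.35,12.65,7],[17.35,12.65,7],[17.35,12.65,7],[17.35,12.65,7]], turn=[0,0,0,0,0], hand=[0.41,0.41,0.41,0.41,0.41])

```text
clock: 2.4
eef_pos: [0.5304, -0.0153, 0.1803]
tool_rot: [0.734, 0.679, 0.0, 0.0]
ft_force: [1.0, -1.6, 2.0]
grip_width: 0.05
```

```bash
python3 -c "
from h import *
rel(.539,.038,.15)"
```

```text
t 2.4 now XYZ 0.5301 0.0239 0.1803 grip 0.05 F [ 1.  -1.6  2. ]
tilt -1.0 shift cm [1.41 0.88 3.03] turn -0.005
```

Request:
arm_command(translation=[[1.4,0.9,3],[1.4,0.9,5],[1.4,0.9,5],[1.4,0.9,5]], turn=[-0.005,-0.005,-0.005,-0.005], hand=[0.41,0.41,0.41,0.41])

```text
clock: 2.73
eef_pos: [0.5382, -0.0037, 0.1296]
tool_rot: [0.733, 0.681, -0.001, -0.001]
ft_force: [-0.9, -0.2, 0.2]
grip_width: 0.0501
```

```bash
python3 -c "
from h import *
rel(.539,.038,.031)
p,d,K,T=snap('wrist','w1.png')
r,c=np.mgrid[0:480,0:640]; Ti=np.linalg.inv(T)
P=np.stack([(c-K[0,2])*d/K[0,0],(r-K[1,2])*d/K[1,1],d],-1)@Ti[:3,:3].T+Ti[:3,3]
P=P[(d>0)]; X=P[:,:2]@N;Y=P[:,:2]@U
for y0 in np.arange(-.06,.12,.008):
    k=(abs(Y-y0)<.004)&(abs(X-.539)<.036)&(P[:,2]>.025)&(P[:,2]<.12)
    if k.sum()>9: print(y0.round(3),k.sum(),'z',np.percentile(P[k,2],98).round(4),'x',np.percentile(X[k],[2,50,98]).round(4))
"
```

```text
t 2.73 now XYZ 0.537 0.0361 0.1296 grip 0.0501 F [-0.9 -0.2  0.2]
tilt -0.99999 shift cm [0.2  0.24 9.86] turn 0.001
-0.052 1197 z 0.0812 x [0.5098 0.5423 0.5741]
-0.044 5418 z 0.0803 x [0.51   0.5407 0.5739]
-0.036 949 z 0.0621 x [0.5279 0.5431 0.5585]
-0.028 653 z 0.0575 x [0.5297 0.5432 0.5575]
-0.02 662 z 0.0564 x [0.5293 0.5431 0.5574]
-0.012 662 z 0.0553 x [0.5298 0.5431 0.5573]
-0.004 679 z 0.0542 x [0.5298 0.5436 0.5578]
0.004 710 z 0.053 x [0.5299 0.5436 0.5578]
0.012 705 z 0.0518 x [0.5299 0.5436 0.5577]
0.02 711 z 0.0508 x [0.53   0.5435 0.5575]
0.028 736 z 0.0496 x [0.53   0.5436 0.558 ]
0.036 705 z 0.0547 x [0.5233 0.5435 0.5643]
0.044 1486 z 0.054 x [0.5241 0.5438 0.5637]
0.052 121 z 0.0528 x [0.5308 0.5428 0.5541]
0.092 1087 z 0.1155 x [0.5297 0.5427 0.5557]
0.1 2505 z 0.1159 x [0.5247 0.5426 0.5607]
0.108 3105 z 0.116 x [0.5224 0.5428 0.563 ]
0.116 3110 z 0.116 x [0.5228 0.5428 0.5626]
```

View pics/w1.png

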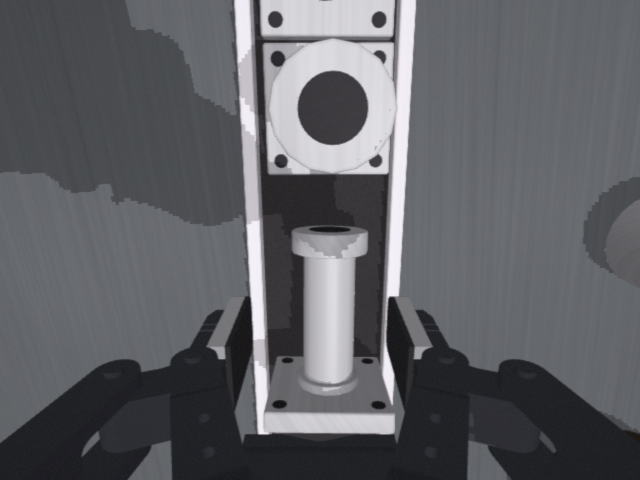

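The wrist view shows the adapter lying straight along the lane: collar at (330,242), foot at (330,400). The jaws straddle it at columns 240 and 400, and adapter_mid's collar is at (333,105).

```bash
python3 -c "
from h import *
rel(.5405,.038,.031)
T=np.linalg.inv(np.array(camera_info('wrist')['world_to_cam']));print(T.round(3)); p=T[:3,3]; print(p[:2]@N,p[:2]@U,p[2])"
```

```text
t 2.78 now XYZ 0.5381 0.0357 0.1312 grip 0.05 F [-0.2  0.5  0.2]
tilt -1.0 shift cm [ 0.23  0.24 10.01] turn -0.0
[[ 0.997 -0.071 -0.022  0.545]
 [-0.074 -0.955 -0.288  0.069]
 [-0.     0.289 -0.957  0.26 ]
 [ 0.     0.     0.     1.   ]]
0.5382096039861354 0.10922797561354869 0.2595773292484463
```

Request:
arm_command(translation=[[0.2,0.24,3],[0.2,0.24,6],[0.2,0.24,9],[0.2,0.24,10],[0.2,0.24,10]], turn=[0,0,0,0,0], hand=[0.41,0.41,0.41,0.41,0.41])

```text
clock: 3.2
eef_pos: [0.5407, -0.0029, 0.0299]
tool_rot: [0.733, 0.68, -0.001, -0.001]
ft_force: [-0.5, -1.1, 0.0]
grip_width: 0.0506
```

Request:
arm_command(translation=[[0,0,0],[0,0,0],[0,0,0],[0,0,0]], turn=[0,0,0,0], hand=[0.7,0.7,0.7,0.7])

```text
clock: 3.53
eef_pos: [0.5431, -0.0024, 0.0324]
tool_rot: [0.733, 0.68, 0.001, 0.001]
ft_force: [-0.3, -1.5, -0.9]
grip_width: 0.0422
```

```bash
python3 -c "
from h import *
rel(.5395,.038,.031)"
```

```text
t 3.53 now XYZ 0.5418 0.0378 0.0324 grip 0.0422 F [-0.3 -1.5 -0.9]
tilt -1.0 shift cm [ 0.02 -0.23  0.14] turn -0.0
```

Request:
arm_command(translation=[[-0.15,0,-0.7],[-0.4,0,-1.4],[-0.75,0,-2.3],[-1.15,-0.1,-3.1],[-1.7,-0.1,-3.9]], turn=[0,0,0,0,0], hand=[0.7,0.7,0.7,0.7,0.7])

```text
clock: 3.95
eef_pos: [0.5398, -0.0193, 0.071]
tool_rot: [0.733, 0.681, 0.0, 0.0]
ft_force: [0.1, -0.6, -2.1]
grip_width: 0.0418
```

```bash
cat >> h.py <<'E'
def cloud(c,fn=None):
    p,d,K,T=snap(c,fn); r,q=np.mgrid[0:480,0:640]; Ti=np.linalg.inv(T)
    P=np.stack([(q-K[0,2])*d/K[0,0],(r-K[1,2])*d/K[1,1],d],-1)@Ti[:3,:3].T+Ti[:3,3]
    P=P[d>0]; return P[:,:2]@N,P[:,:2]@U,P[:,2],p
E
python3 -c "
from h import *
rel(.5395,.038,.031)
X,Y,Z,p=cloud('scene','s2.png')
cv2.imwrite('pics/s2c.png',cv2.resize(p[130:340,130:400,::-1],None,fx=2.5,fy=2.5,interpolation=cv2.INTER_CUBIC))
"
```

```text
t 3.95 now XYZ 0.5397 0.0207 0.071 grip 0.0418 F [ 0.1 -0.6 -2.1]
tilt -1.0 shift cm [ 1.73 -0.02  4.  ] turn 0.0
```

View pics/s2c.png

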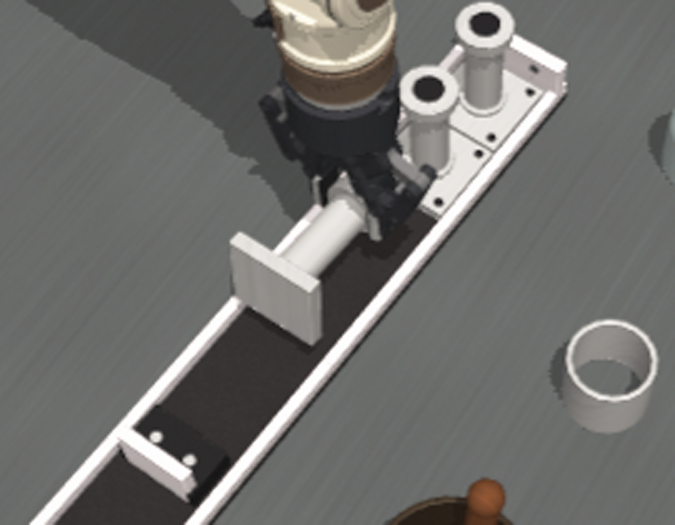

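The crop shows the collar held in the jaws at (350,195), and the foot underside at (277,290) still reaches down to the floor. I'll measure its tilt from depth, then carry on along the arc.

```bash
cat >> h.py <<'E'
def foot(y0,y1,c='scene',fn=None):
    X,Y,Z,p=cloud(c,fn)
    for y in np.arange(y0,y1,.006):
        k=(abs(Y-y)<.003)&(abs(X-.54)<.033)&(Z>.014)&(Z<.13)
        if k.sum()>6: print('Y',y.round(3),k.sum(),'z',np.percentile(Z[k],[3,50,97]).round(3),'x',np.percentile(X[k],[3,97]).round(3))
E
python3 -c "
from h import *
foot(-.1,0)"
```

```text
Y -0.082 95 z [0.048 0.054 0.069] x [0.509 0.57 ]
Y -0.076 502 z [0.054 0.086 0.112] x [0.509 0.571]
Y -0.07 160 z [0.105 0.115 0.118] x [0.508 0.57 ]
Y -0.064 97 z [0.112 0.115 0.117] x [0.509 0.571]
Y -0.052 24 z [0.089 0.091 0.095] x [0.531 0.552]
Y -0.046 48 z [0.079 0.091 0.094] x [0.531 0.555]
Y -0.04 53 z [0.078 0.09  0.094] x [0.531 0.555]
Y -0.034 53 z [0.077 0.089 0.093] x [0.531 0.555]
Y -0.028 50 z [0.073 0.088 0.093] x [0.531 0.555]
Y -0.022 51 z [0.071 0.088 0.092] x [0.53  0.554]
Y -0.016 52 z [0.074 0.087 0.091] x [0.53  0.555]
Y -0.01 48 z [0.074 0.085 0.09 ] x [0.527 0.555]
Y -0.004 53 z [0.073 0.086 0.089] x [0.528 0.554]
```

Request:
arm_command(translation=[[-0.5,0,-0.6],[-1.1,0,-1.3],[-1.75,0,-1.9],[-2.5,0,-2.5],[-3.3,0,-3.0]], turn=[0,0,0,0,0], hand=[0.7,0.7,0.7,0.7,0.7])

```text
clock: 4.47
eef_pos: [0.5374, -0.0528, 0.1005]
tool_rot: [0.733, 0.68, 0.0, 0.0]
ft_force: [1.1, -0.3, -3.0]
grip_width: 0.0416
```

```bash
python3 -c "
from h import *
rel(.5395,.038,.031)
foot(-.13,0)"
```

```text
t 4.47 now XYZ 0.5398 -0.0129 0.1005 grip 0.0416 F [ 1.1 -0.3 -3. ]
tilt -1.0 shift cm [ 5.09 -0.04  6.95] turn 0.0
Y -0.112 315 z [0.075 0.092 0.115] x [0.509 0.571]
Y -0.106 205 z [0.098 0.12  0.129] x [0.508 0.572]
Y -0.088 7 z [0.119 0.121 0.122] x [0.532 0.548]
Y -0.082 48 z [0.11  0.118 0.122] x [0.529 0.554]
Y -0.076 57 z [0.104 0.118 0.12 ] x [0.529 0.554]
Y -0.07 62 z [0.104 0.116 0.121] x [0.53  0.554]
Y -0.064 53 z [0.101 0.116 0.12 ] x [0.529 0.554]
Y -0.058 56 z [0.101 0.115 0.119] x [0.531 0.554]
Y -0.052 50 z [0.104 0.115 0.118] x [0.53  0.555]
Y -0.046 57 z [0.103 0.115 0.118] x [0.529 0.554]
Y -0.04 56 z [0.1   0.114 0.118] x [0.528 0.553]
Y -0.034 55 z [0.098 0.112 0.117] x [0.527 0.554]
Y -0.028 68 z [0.097 0.113 0.128] x [0.513 0.567]
Y -0.022 183 z [0.091 0.111 0.127] x [0.512 0.572]
Y -0.016 110 z [0.097 0.112 0.125] x [0.516 0.573]
Y -0.01 38 z [0.1   0.117 0.127] x [0.515 0.567]
Y -0.004 12 z [0.107 0.113 0.12 ] x [0.516 0.523]
```

The adapter was lifted whole, still level. The grip is too stiff for it to pivot, so I'll raise it slightly and ease the grip until it swings foot-down.

Request:
arm_command(translation=[[0,0,-1.5],[0,0,-2.5],[0,0,-2.5],[0,0,-2.5],[0,0,-2.5]], turn=[0,0,0,0,0], hand=[0.7,0.7,0.6,0.56,0.54])

```text
clock: 4.93
eef_pos: [0.5371, -0.0518, 0.1244]
tool_rot: [0.733, 0.681, -0.0, -0.0]
ft_force: [-0.6, -0.2, -2.5]
grip_width: 0.0418
```

```bash
python3 -c "
from h import *
rel(.5395,-.013,.125)
foot(-.13,0)"
```

```text
t 4.93 now XYZ 0.5394 -0.012 0.1244 grip 0.0418 F [-0.6 -0.2 -2.5]
tilt -1.0 shift cm [-0.1   0.01 -0.06] turn 0.0
Y -0.112 229 z [0.099 0.111 0.127] x [0.509 0.571]
Y -0.106 75 z [0.11  0.125 0.13 ] x [0.512 0.572]
Y -0.064 7 z [0.125 0.127 0.13 ] x [0.551 0.554]
Y -0.052 8 z [0.122 0.128 0.129] x [0.551 0.553]
Y -0.046 9 z [0.12  0.125 0.129] x [0.552 0.553]
Y -0.04 8 z [0.118 0.127 0.13 ] x [0.551 0.554]
Y -0.034 7 z [0.123 0.127 0.129] x [0.551 0.553]
Y -0.028 11 z [0.122 0.127 0.129] x [0.551 0.554]
Y -0.022 61 z [0.115 0.123 0.129] x [0.511 0.571]
Y -0.016 30 z [0.108 0.123 0.128] x [0.516 0.572]
```

Request:
arm_command(translation=[[0,0,0],[0,0,0],[0,0,0]], turn=[0,0,0], hand=[0.53,0.52,0.52])

```text
clock: 5.23
eef_pos: [0.537, -0.0518, 0.1242]
tool_rot: [0.733, 0.681, -0.0, -0.0]
ft_force: [-0.6, 0.5, -2.8]
grip_width: 0.0417
```

```bash
python3 -c "
from h import *
rel(.5395,-.013,.125)
print(get_obs()['ft_torque'])"
```

```text
t 5.23 now XYZ 0.5394 -0.012 0.1242 grip 0.0417 F [-0.6  0.5 -2.8]
tilt -1.0 shift cm [-0.1   0.01 -0.08] turn 0.0
[ 0.13822428  0.046473   -0.00971897]
```

Request:
arm_command(translation=[[0,0,0],[0,0,0],[0,0,0]], turn=[0,0,0], hand=[0.515,0.51,0.51])

```text
clock: 5.48
eef_pos: [0.5372, -0.0519, 0.1246]
tool_rot: [0.733, 0.68, -0.0, -0.0]
ft_force: [0.4, 0.4, -2.6]
grip_width: 0.0421
```

```bash
python3 -c "
from h import *
rel(.5395,-.013,.125)
print(get_obs()['ft_torque'])
foot(-.13,0)"
```

```text
t 5.48 now XYZ 0.5396 -0.0121 0.1246 grip 0.0421 F [ 0.4  0.4 -2.6]
tilt -1.0 shift cm [-0.09 -0.01 -0.04] turn -0.0
[ 0.16389866 -0.00524357  0.03455106]
Y -0.112 235 z [0.098 0.111 0.127] x [0.509 0.57 ]
Y -0.106 70 z [0.109 0.125 0.13 ] x [0.511 0.573]
Y -0.052 8 z [0.122 0.127 0.128] x [0.551 0.554]
Y -0.046 9 z [0.122 0.128 0.129] x [0.551 0.554]
Y -0.04 7 z [0.118 0.125 0.128] x [0.551 0.553]
Y -0.028 11 z [0.122 0.128 0.13 ] x [0.551 0.554]
Y -0.022 63 z [0.113 0.124 0.13 ] x [0.512 0.571]
Y -0.016 31 z [0.106 0.124 0.13 ] x [0.516 0.572]
```

Request:
arm_command(translation=[[0,0,3],[0,0,6],[0,0,6.5],[0,0,6.5],[0,0,6.5]], turn=[0,0,0,0,0], hand=[0.51,0.51,0.51,0.505,0.505])

```text
clock: 5.95
eef_pos: [0.5375, -0.052, 0.0602]
tool_rot: [0.733, 0.68, -0.0, -0.0]
ft_force: [0.9, 0.4, -3.2]
grip_width: 0.0425
```

Request:
arm_command(translation=[[0,0,0],[0,0,0]], turn=[0,0], hand=[0.5,0.5])

```text
clock: 6.12
eef_pos: [0.539, -0.0522, 0.0617]
tool_rot: [0.733, 0.68, 0.001, 0.002]
ft_force: [1.4, -1.0, -2.2]
grip_width: 0.0428
```

```bash
python3 -c "
from h import *
rel(.5395,-.013,.06)
print(get_obs()['ft_torque'])
foot(-.13,-.03)"
```

```text
t 6.12 now XYZ 0.5414 -0.0122 0.0617 grip 0.0428 F [ 1.4 -1.  -2.2]
tilt -0.99999 shift cm [-0.08 -0.19  0.17] turn 0.0
[-0.08817027 -0.28736019  0.11122666]
Y -0.112 125 z [0.06  0.075 0.08 ] x [0.51  0.571]
Y -0.106 215 z [0.029 0.075 0.08 ] x [0.51  0.571]
Y -0.1 75 z [0.016 0.076 0.081] x [0.509 0.571]
Y -0.094 28 z [0.055 0.062 0.065] x [0.529 0.556]
Y -0.088 47 z [0.047 0.058 0.063] x [0.53  0.555]
Y -0.082 59 z [0.046 0.058 0.064] x [0.53  0.555]
Y -0.076 60 z [0.048 0.059 0.065] x [0.53  0.556]
Y -0.07 56 z [0.049 0.061 0.066] x [0.53  0.556]
Y -0.064 56 z [0.05  0.061 0.067] x [0.53  0.555]
Y -0.058 58 z [0.051 0.063 0.068] x [0.53  0.555]
Y -0.052 56 z [0.052 0.064 0.069] x [0.529 0.555]
Y -0.046 59 z [0.053 0.065 0.069] x [0.53  0.555]
Y -0.04 56 z [0.05  0.066 0.07 ] x [0.53  0.555]
Y -0.034 64 z [0.056 0.068 0.125] x [0.519 0.555]
```

Eased to 0.50, the adapter pivots: the foot edge is on the floor and the axis now rises about 9°. I'll continue along the arc with the grip at 0.50.

Request:
arm_command(translation=[[-0.45,0,-0.8],[-1.0,0,-1.5],[-1.6,0,-2.2],[-2.3,0,-2.8],[-3.0,0,-3.35]], turn=[0,0,0,0,0], hand=[0.5,0.5,0.5,0.5,0.5])

```text
clock: 6.58
eef_pos: [0.5354, -0.0827, 0.0946]
tool_rot: [0.733, 0.68, 0.0, 0.0]
ft_force: [-0.4, -0.2, -2.7]
grip_width: 0.0425
```

```bash
python3 -c "
from h import *
rel(.5395,-.013,.06)
print(get_obs()['ft_torque'])
foot(-.16,-.05)"
```

```text
t 6.58 now XYZ 0.54 -0.0429 0.0946 grip 0.0425 F [-0.4 -0.2 -2.7]
tilt -1.0 shift cm [ 2.99 -0.06  3.46] turn -0.0
[ 0.15655447 -0.07374935  0.04503434]
Y -0.136 128 z [0.063 0.067 0.071] x [0.51  0.571]
Y -0.13 129 z [0.065 0.07  0.074] x [0.509 0.572]
Y -0.124 66 z [0.059 0.065 0.069] x [0.51  0.572]
Y -0.118 88 z [0.048 0.058 0.062] x [0.511 0.573]
Y -0.112 96 z [0.041 0.055 0.062] x [0.511 0.572]
Y -0.106 98 z [0.034 0.055 0.065] x [0.512 0.571]
Y -0.1 104 z [0.025 0.061 0.07 ] x [0.514 0.572]
Y -0.094 93 z [0.019 0.067 0.075] x [0.523 0.569]
Y -0.088 72 z [0.016 0.071 0.078] x [0.529 0.567]
Y -0.082 67 z [0.066 0.076 0.082] x [0.528 0.553]
Y -0.076 74 z [0.064 0.081 0.088] x [0.528 0.553]
Y -0.07 68 z [0.067 0.084 0.09 ] x [0.527 0.553]
Y -0.064 75 z [0.076 0.089 0.095] x [0.527 0.554]
Y -0.058 107 z [0.08  0.095 0.128] x [0.51  0.568]
Y -0.052 224 z [0.085 0.104 0.127] x [0.512 0.572]
```

Request:
arm_command(translation=[[-0.8,0,-0.4],[-1.6,0,-0.7],[-2.5,0,-1.0],[-3.6,0,-1.2],[-4.6,0,-1.25]], turn=[0,0,0,0,0], hand=[0.5,0.5,0.5,0.5,0.5])

```text
clock: 7.05
eef_pos: [0.5327, -0.1283, 0.1082]
tool_rot: [0.733, 0.681, 0.001, 0.001]
ft_force: [-3.7, 5.0, 15.4]
grip_width: 0.0427
```

```bash
python3 -c "
from h import *
rel(.5395,-.013,.06)
print(get_obs()['ft_torque'])
foot(-.17,-.05,fn='s3.png')
p=cv2.imread('pics/s3.png');cv2.imwrite('pics/s3c.png',cv2.resize(p[130:340,130:400],None,fx=2.5,fy=2.5,interpolation=cv2.INTER_CUBIC))"
```

```text
t 7.05 now XYZ 0.5408 -0.0886 0.1082 grip 0.0427 F [-3.7  5.  15.4]
tilt -0.99999 shift cm [ 7.56 -0.14  4.83] turn 0.001
[1.06252098 0.39673402 0.05756537]
Y -0.17 37 z [0.023 0.027 0.03 ] x [0.511 0.571]
Y -0.158 143 z [0.043 0.048 0.054] x [0.51  0.571]
Y -0.152 121 z [0.048 0.052 0.055] x [0.509 0.572]
Y -0.146 99 z [0.045 0.049 0.053] x [0.509 0.572]
Y -0.14 106 z [0.042 0.045 0.049] x [0.51 0.57]
Y -0.134 113 z [0.038 0.043 0.052] x [0.51 0.57]
Y -0.128 129 z [0.035 0.047 0.062] x [0.51  0.571]
Y -0.122 132 z [0.032 0.056 0.072] x [0.511 0.57 ]
Y -0.116 140 z [0.027 0.063 0.083] x [0.508 0.572]
Y -0.11 139 z [0.024 0.076 0.092] x [0.511 0.571]
Y -0.104 148 z [0.02  0.085 0.106] x [0.519 0.571]
Y -0.098 285 z [0.018 0.107 0.127] x [0.513 0.571]
Y -0.092 82 z [0.017 0.12  0.129] x [0.517 0.554]
Y -0.086 27 z [0.106 0.121 0.128] x [0.516 0.541]
```

View pics/s3c.png

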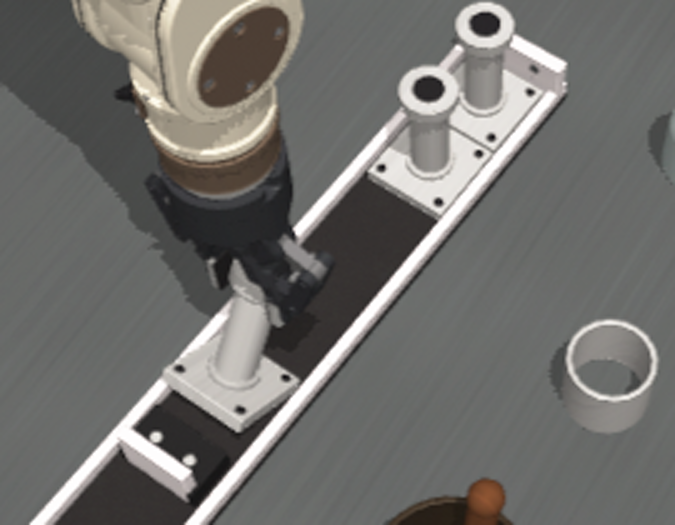

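The foot is on its front edge with the adapter about 60° up (foot at (230,385), collar at (250,275)), but it's close to the follower at (180,440). I'll lift it, carry it 4 cm forward, and finish the tilt there.

Request:
arm_command(translation=[[0,0,-1.5],[1.5,0,-1.5],[3,0,-1.5],[4.0,0,-1.5],[4.0,0,-0.5]], turn=[0,0,0,0,0], hand=[0.5,0.5,0.5,0.5,0.5])

```text
clock: 7.52
eef_pos: [0.5356, -0.0871, 0.1117]
tool_rot: [0.732, 0.681, 0.001, 0.001]
ft_force: [-0.0, 0.2, -3.1]
grip_width: 0.0431
```

```bash
python3 -c "
from h import *
rel(.5395,-.013,.06)
print(get_obs()['ft_torque'])
foot(-.14,-.03)"
```

```text
t 7.52 now XYZ 0.5406 -0.0473 0.1117 grip 0.0431 F [-0.   0.2 -3.1]
tilt -1.0 shift cm [ 3.43 -0.11  5.17] turn 0.002
[ 0.02414452 -0.06079452  0.01610428]
Y -0.11 31 z [0.037 0.04  0.043] x [0.51 0.57]
Y -0.104 161 z [0.036 0.045 0.049] x [0.51  0.571]
Y -0.098 100 z [0.042 0.045 0.049] x [0.509 0.571]
Y -0.092 95 z [0.039 0.042 0.046] x [0.511 0.572]
Y -0.086 110 z [0.036 0.041 0.047] x [0.51  0.571]
Y -0.08 128 z [0.035 0.043 0.058] x [0.51  0.571]
Y -0.074 146 z [0.033 0.054 0.072] x [0.51  0.569]
Y -0.068 142 z [0.031 0.066 0.084] x [0.51 0.57]
Y -0.062 187 z [0.028 0.082 0.123] x [0.511 0.571]
Y -0.056 288 z [0.025 0.107 0.128] x [0.513 0.572]
Y -0.05 133 z [0.022 0.105 0.128] x [0.517 0.572]
Y -0.044 71 z [0.019 0.023 0.127] x [0.517 0.572]
Y -0.038 17 z [0.017 0.019 0.123] x [0.517 0.571]
```

Request:
arm_command(translation=[[-0.9,0,0.25],[-1.8,0,0.3],[-2.7,0,0.35],[-3.6,0,0.5],[-4.4,0,0.7]], turn=[0,0,0,0,0], hand=[0.5,0.5,0.5,0.5,0.5])

```text
clock: 7.98
eef_pos: [0.5307, -0.133, 0.1029]
tool_rot: [0.733, 0.68, -0.001, -0.0]
ft_force: [-0.6, -0.5, -3.1]
grip_width: 0.0428
```

```bash
python3 -c "
from h import *
rel(.5395,-.013,.06)
print(get_obs()['ft_torque'])
foot(-.17,-.02)"
```

```text
t 7.98 now XYZ 0.5391 -0.0934 0.1029 grip 0.0428 F [-0.6 -0.5 -3.1]
tilt -1.0 shift cm [8.04 0.04 4.28] turn -0.001
[ 0.17488116 -0.0299462  -0.01033427]
Y -0.17 32 z [0.025 0.028 0.032] x [0.511 0.57 ]
Y -0.122 13 z [0.014 0.016 0.021] x [0.51  0.568]
Y -0.116 135 z [0.015 0.02  0.024] x [0.51 0.57]
Y -0.11 109 z [0.017 0.021 0.025] x [0.51  0.571]
Y -0.104 255 z [0.018 0.098 0.128] x [0.51  0.571]
Y -0.098 324 z [0.018 0.058 0.123] x [0.514 0.572]
Y -0.092 156 z [0.017 0.032 0.122] x [0.51  0.571]
Y -0.086 80 z [0.016 0.022 0.05 ] x [0.509 0.572]
Y -0.08 65 z [0.018 0.022 0.054] x [0.508 0.572]
Y -0.074 45 z [0.015 0.021 0.039] x [0.55  0.572]
Y -0.068 48 z [0.016 0.02  0.026] x [0.543 0.572]
Y -0.062 51 z [0.016 0.02  0.024] x [0.544 0.572]
Y -0.056 54 z [0.016 0.02  0.023] x [0.543 0.573]
Y -0.05 35 z [0.016 0.019 0.023] x [0.543 0.572]
```

Request:
arm_command(translation=[[0,0,0.2],[0,0,0.3],[0,0,0.3],[0,0,0.3],[0,0,0.3]], turn=[0,0,0,0,0], hand=[0.5,0.5,0.47,0.42,0.35])

```text
clock: 8.45
eef_pos: [0.5315, -0.1316, 0.1007]
tool_rot: [0.733, 0.68, 0.0, 0.0]
ft_force: [0.6, 0.4, 0.0]
grip_width: 0.0553
```

Request:
arm_command(translation=[[0,0,-1],[0,0,-3],[0,0,-6],[0,0,-9],[0,0,-10]], turn=[0,0,0,0,0], hand=[0.3,0.2,0.2,0.2,0.2])

```text
clock: 8.87
eef_pos: [0.5337, -0.1319, 0.206]
tool_rot: [0.733, 0.681, 0.002, 0.003]
ft_force: [1.0, -0.6, 0.8]
grip_width: 0.0682
```

```bash
python3 -c "
from h import *
rel(.539,-.26,.2)
foot(-.24,.1,fn='s4.png')
p=cv2.imread('pics/s4.png');cv2.imwrite('pics/s4c.png',cv2.resize(p[130:340,130:400],None,fx=2.5,fy=2.5,interpolation=cv2.INTER_CUBIC))"
```

```text
t 8.87 now XYZ 0.542 -0.0921 0.206 grip 0.0682 F [ 1.  -0.6  0.8]
tilt -0.99997 shift cm [-16.79  -0.32   0.62] turn 0.001
Y -0.21 260 z [0.017 0.041 0.054] x [0.512 0.571]
Y -0.204 135 z [0.019 0.051 0.054] x [0.513 0.572]
Y -0.198 41 z [0.016 0.027 0.032] x [0.517 0.573]
Y -0.192 130 z [0.022 0.028 0.031] x [0.51  0.572]
Y -0.186 129 z [0.02  0.028 0.031] x [0.51  0.572]
Y -0.18 127 z [0.02  0.028 0.03 ] x [0.51  0.572]
Y -0.174 121 z [0.018 0.027 0.031] x [0.509 0.572]
Y -0.12 60 z [0.015 0.018 0.023] x [0.51  0.569]
Y -0.114 111 z [0.016 0.019 0.023] x [0.511 0.572]
Y -0.108 118 z [0.016 0.02  0.108] x [0.51  0.571]
Y -0.102 205 z [0.016 0.022 0.114] x [0.511 0.569]
Y -0.096 309 z [0.017 0.053 0.114] x [0.513 0.57 ]
Y -0.09 218 z [0.017 0.067 0.115] x [0.512 0.568]
Y -0.084 184 z [0.017 0.082 0.115] x [0.51  0.571]
Y -0.078 146 z [0.017 0.108 0.115] x [0.519 0.569]
Y -0.072 113 z [0.016 0.109 0.115] x [0.522 0.571]
Y -0.066 82 z [0.016 0.021 0.114] x [0.526 0.572]
Y -0.06 65 z [0.016 0.019 0.023] x [0.535 0.572]
Y -0.054 68 z [0.016 0.019 0.022] x [0.528 0.573]
Y -0.048 29 z [0.017 0.019 0.021] x [0.525 0.571]
Y 0.072 9 z [0.015 0.017 0.019] x [0.511 0.571]
Y 0.078 110 z [0.015 0.019 0.023] x [0.511 0.571]
Y 0.084 91 z [0.016 0.02  0.024] x [0.512 0.57 ]
Y 0.09 144 z [0.017 0.021 0.114] x [0.511 0.569]
Y 0.096 325 z [0.018 0.053 0.114] x [0.513 0.568]
```

View pics/s4c.png

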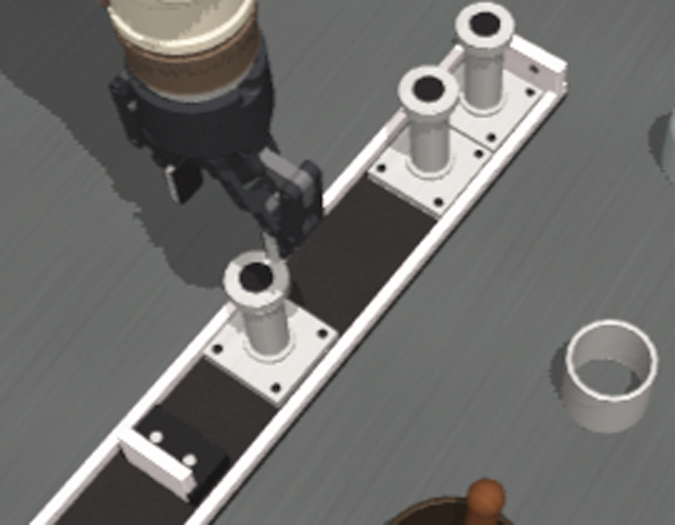

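It now stands upright and square, with its foot at (270,355), collar top level at 0.114 m and x centred, and the other two are unmoved. Next I'll bring the closed fingers down behind the follower's push plate.

Request:
arm_command(translation=[[-16.8,-0.3,0],[-16.8,-0.3,0],[-16.8,-0.3,0],[-16.8,-0.3,0],[-16.8,-0.3,0]], turn=[0,0,0,0,0], hand=[0.2,0.6,1,1,1])

```text
clock: 9.33
eef_pos: [0.5144, -0.3055, 0.1993]
tool_rot: [0.735, 0.678, -0.001, 0.001]
ft_force: [0.6, 0.7, 0.7]
grip_width: 0.0202
```

Request:
arm_command(translation=[[0,0,4],[0,0,8],[0,0,12],[0,0,16],[0,0,16.5]], turn=[0,0,0,0,0], hand=[1,1,1,1,1])

```text
clock: 9.75
eef_pos: [0.51, -0.2953, 0.0271]
tool_rot: [0.733, 0.68, -0.002, -0.008]
ft_force: [-1.1, 1.4, -1.4]
grip_width: -0.0004
```

```bash
python3 -c "
from h import *
rel(.539,-.222,.036)
X,Y,Z,p=cloud('scene')
for nm,a,b,z0,z1 in (('foot fallen',-.14,-.02,.014,.026),('follower',-.23,-.15,.022,.06),('plate',-.24,-.15,.045,.056),('mid foot',.04,.13,.014,.026)):
    k=(abs(X-.54)<.03)&(Y>a)&(Y<b)&(Z>z0)&(Z<z1); print(nm,np.percentile(Y[k],[1,99]).round(4),k.sum())"
```

```text
t 9.75 now XYZ 0.5304 -0.2568 0.0271 grip -0.0004 F [-1.1  1.4 -1.4]
tilt -0.99987 shift cm [ 3.49  0.85 -0.88] turn -0.0
foot fallen [-0.1193 -0.0498] 792
follower [-0.2116 -0.1716] 791
plate [-0.2118 -0.2012] 213
mid foot [0.0747 0.129 ] 526
```

Request:
arm_command(translation=[[0,0,-0.8],[0,0,-0.8]], turn=[0,0], hand=[1,1])

```text
clock: 9.97
eef_pos: [0.5184, -0.3002, 0.0475]
tool_rot: [0.733, 0.681, 0.001, 0.003]
ft_force: [0.9, -0.3, 0.3]
grip_width: 0.0003
```

```bash
python3 -c "
from h import *
rel(.539,-.222,.038)"
```

```text
t 9.97 now XYZ 0.5392 -0.2611 0.0475 grip 0.0003 F [ 0.9 -0.3  0.3]
tilt -0.99998 shift cm [ 3.91 -0.02  0.94] turn 0.0
```

Request:
arm_command(translation=[[1.2,0,1.0],[2.4,0,1.0],[3.6,0,1.0],[4.8,0,1.0],[6.0,0,1.0]], turn=[0,0,0,0,0], hand=[1,1,1,1,1])

```text
clock: 10.38
eef_pos: [0.5218, -0.2393, 0.0359]
tool_rot: [0.733, 0.68, 0.0, 0.002]
ft_force: [-0.0, -4.8, 2.2]
grip_width: 0.0001
```

Request:
arm_command(translation=[[0.8,0,0],[1.6,0,0],[2.4,0,0],[3.2,0,0],[4.0,0,0]], turn=[0,0,0,0,0], hand=[1,1,1,1,1])

```text
clock: 10.8
eef_pos: [0.5238, -0.1994, 0.0341]
tool_rot: [0.733, 0.68, -0.0, 0.001]
ft_force: [0.4, -4.6, 3.3]
grip_width: -0.0003
```

```bash
cat >> h.py <<'E'
def gaps():
    X,Y,Z,p=cloud('scene')
    k=(abs(X-.539)<.03)&(Z>.013)&(Z<.026)&(Y>-.24)&(Y<.13)
    h,e=np.histogram(Y[k],np.arange(-.24,.13,.003)); print('foot-height counts',dict(zip(e.round(3),h)))
    k=(abs(X-.539)<.025)&(Z>.046)&(Z<.057)&(Y>-.24)&(Y<.02)
    return p
E
python3 -c "
from h import *
rel(.539,-.046,.038); gaps()"
```

```text
t 10.8 now XYZ 0.5371 -0.1601 0.0341 grip -0.0003 F [ 0.4 -4.6  3.3]
tilt -1.0 shift cm [11.41  0.18 -0.41] turn -0.0
foot-height counts {np.float64(-0.24): np.int64(0), np.float64(-0.237): np.int64(0), np.float64(-0.234): np.int64(0), np.float64(-0.231): np.int64(0), np.float64(-0.228): np.int64(1), np.float64(-0.225): np.int64(0), np.float64(-0.222): np.int64(0), np.float64(-0.219): np.int64(0), np.float64(-0.216): np.int64(0), np.float64(-0.213): np.int64(0), np.float64(-0.21): np.int64(0), np.float64(-0.207): np.int64(0), np.float64(-0.204): np.int64(0), np.float64(-0.201): np.int64(0), np.float64(-0.198): np.int64(0), np.float64(-0.195): np.int64(0), np.float64(-0.192): np.int64(0), np.float64(-0.189): np.int64(0), np.float64(-0.186): np.int64(0), np.float64(-0.183): np.int64(0), np.float64(-0.18): np.int64(0), np.float64(-0.177): np.int64(0), np.float64(-0.174): np.int64(3), np.float64(-0.171): np.int64(2), np.float64(-0.168): np.int64(1), np.float64(-0.165): np.int64(0), np.float64(-0.162): np.int64(0), np.float64(-0.159): np.int64(0), np.float64(-0.156): np.int64(0), np.float
[... 2381 characters left out ...]
p.int64(0), np.float64(0.066): np.int64(0), np.float64(0.069): np.int64(0), np.float64(0.072): np.int64(14), np.float64(0.075): np.int64(59), np.float64(0.078): np.int64(45), np.float64(0.081): np.int64(37), np.float64(0.084): np.int64(42), np.float64(0.087): np.int64(39), np.float64(0.09): np.int64(45), np.float64(0.093): np.int64(46), np.float64(0.096): np.int64(36), np.float64(0.099): np.int64(29), np.float64(0.102): np.int64(26), np.float64(0.105): np.int64(14), np.float64(0.108): np.int64(17), np.float64(0.111): np.int64(19), np.float64(0.114): np.int64(14), np.float64(0.117): np.int64(13), np.float64(0.12): np.int64(16), np.float64(0.123): np.int64(12), np.float64(0.126): np.int64(17)}
```

Request:
arm_command(translation=[[0.9,0.1,-0.3],[1.8,0.1,-0.3],[2.7,0.1,-0.3],[3.6,0.1,-0.3],[4.5,0.1,-0.3]], turn=[0,0,0,0,0], hand=[1,1,1,1,1])

```text
clock: 11.27
eef_pos: [0.5268, -0.1548, 0.0362]
tool_rot: [0.733, 0.68, -0.001, -0.0]
ft_force: [-1.1, -5.7, -0.0]
grip_width: 0.0001
```

Request:
arm_command(translation=[[0.9,0,0],[1.8,0,0],[2.7,0,0],[3.6,0,0],[4.5,0,0]], turn=[0,0,0,0,0], hand=[1,1,1,1,1])

```text
clock: 11.68
eef_pos: [0.53, -0.1101, 0.0362]
tool_rot: [0.733, 0.68, -0.001, -0.0]
ft_force: [-0.1, -5.4, 0.8]
grip_width: -0.0
```

```bash
python3 - <<'E'
s=open('h.py').read()
i=s.index('def gaps'); s=s[:i]+'''def gaps(fn=None):
    X,Y,Z,p=cloud('scene',fn)
    k=(abs(X-.539)<.03)&(Z>.013)&(Z<.026)&(Y>-.1)&(Y<.13)
    h,e=np.histogram(Y[k],np.arange(-.1,.131,.003)); print('empty bins',[float(b) for b in e[:-1][h<5].round(3)])
    k=(Z>.108)&(Z<.12)&(abs(X-.539)<.03)&(Y<.22)&(Y>-.1)
    h,e=np.histogram(Y[k],np.arange(-.1,.22,.004)); print('collars',[float(b) for b in e[:-1][h>8].round(3)])
'''
open('h.py','w').write(s)
E
python3 -c "
from h import *
rel(.539,-.046,.038); gaps()"
```

```text
t 11.68 now XYZ 0.5367 -0.0706 0.0362 grip -0.0 F [-0.1 -5.4  0.8]
tilt -1.0 shift cm [ 2.46  0.23 -0.19] turn -0.001
empty bins [-0.1, -0.097, -0.094, -0.091, -0.088, -0.085, -0.082, -0.079, -0.076, -0.073, -0.07, -0.067, -0.064, -0.058, -0.055, -0.052, -0.049, -0.046, -0.043, -0.04, -0.037, -0.034, -0.031, -0.028, -0.025, -0.022, 0.05, 0.053, 0.056, 0.059, 0.062, 0.065, 0.068]
collars [-0.092, -0.084, -0.008, -0.004, 0.0, 0.004, 0.008, 0.012, 0.016, 0.02, 0.024, 0.028, 0.032, 0.088, 0.092, 0.096, 0.1, 0.104, 0.108, 0.112, 0.116, 0.12, 0.124, 0.128, 0.16, 0.164, 0.168, 0.172, 0.176, 0.18, 0.184, 0.188, 0.192, 0.196, 0.2]
```

Request:
arm_command(translation=[[0.5,0,0],[1.0,0,0],[1.5,0,0],[1.9,0,0],[2.1,0,0]], turn=[0,0,0,0,0], hand=[1,1,1,1,1])

```text
clock: 12.15
eef_pos: [0.5316, -0.088, 0.0361]
tool_rot: [0.733, 0.681, -0.001, -0.001]
ft_force: [-0.8, -2.5, -1.6]
grip_width: 0.0001
```

Request:
arm_command(translation=[[0.1,0,0],[0.2,0,0],[0.2,0,0]], turn=[0,0,0], hand=[1,1,1])

```text
clock: 12.4
eef_pos: [0.5321, -0.0863, 0.0364]
tool_rot: [0.733, 0.681, -0.0, -0.001]
ft_force: [-1.2, -2.7, -0.6]
grip_width: 0.0001
```

```bash
python3 -c "
from h import *
rel(.539,-.046,.038); gaps()"
```

```text
t 12.4 now XYZ 0.537 -0.0467 0.0364 grip 0.0001 F [-1.2 -2.7 -0.6]
tilt -1.0 shift cm [ 0.07  0.2  -0.16] turn 0.0
empty bins [-0.1, -0.097, -0.094, -0.091, -0.088, -0.085, -0.082, -0.079, -0.076, -0.073, -0.07, -0.067, -0.064, -0.061, -0.058, -0.055, -0.052, -0.049, -0.046, -0.043, -0.04, -0.034, -0.031, -0.028, -0.025, -0.022, -0.019, -0.016, -0.013, -0.01, -0.007, -0.004, -0.001, 0.002]
collars [-0.068, -0.06, 0.016, 0.02, 0.024, 0.028, 0.032, 0.036, 0.04, 0.044, 0.048, 0.052, 0.056, 0.088, 0.092, 0.096, 0.1, 0.104, 0.108, 0.112, 0.116, 0.12, 0.124, 0.128, 0.16, 0.164, 0.168, 0.172, 0.176, 0.18, 0.184, 0.188, 0.192, 0.196, 0.2]
```

Request:
arm_command(translation=[[0.1,0,0],[0.2,0,0],[0.3,0,0],[0.3,0,0]], turn=[0,0,0,0], hand=[1,1,1,1])

```text
clock: 12.78
eef_pos: [0.5329, -0.084, 0.0367]
tool_rot: [0.733, 0.68, -0.0, 0.0]
ft_force: [-1.5, -3.7, -2.0]
grip_width: 0.0002
```

```bash
python3 -c "
from h import *
rel(.539,-.046,.038); gaps()"
```

```text
t 12.78 now XYZ 0.5376 -0.0444 0.0367 grip 0.0002 F [-1.5 -3.7 -2. ]
tilt -1.0 shift cm [-0.16  0.14 -0.13] turn -0.0
empty bins [-0.1, -0.097, -0.094, -0.091, -0.088, -0.085, -0.082, -0.079, -0.076, -0.073, -0.07, -0.067, -0.064, -0.061, -0.058, -0.055, -0.052, -0.049, -0.046, -0.043, -0.04, -0.031, -0.028, -0.025, -0.022, -0.019, -0.016, -0.013, -0.01, -0.007, -0.004, -0.001, 0.002, 0.005]
collars [-0.064, -0.06, -0.056, 0.016, 0.02, 0.024, 0.028, 0.032, 0.036, 0.04, 0.044, 0.048, 0.052, 0.056, 0.06, 0.088, 0.092, 0.096, 0.1, 0.104, 0.108, 0.112, 0.116, 0.12, 0.124, 0.128, 0.16, 0.164, 0.168, 0.172, 0.176, 0.18, 0.184, 0.188, 0.192, 0.196, 0.2]
```

Request:
arm_command(translation=[[0.1,0,0],[0.2,0,0],[0.2,0,0]], turn=[0,0,0], hand=[1,1,1])

```text
clock: 13.08
eef_pos: [0.533, -0.0822, 0.0367]
tool_rot: [0.733, 0.68, -0.0, 0.0]
ft_force: [-1.9, -4.4, -2.3]
grip_width: 0.0002
```

```bash
cat >> h.py <<'E'
def centres():
    for c in ('scene','top'):
        X,Y,Z,p=cloud(c)
        out=[]
        for a,b in ((.005,.07),(.075,.14),(.15,.215)):
            k=(abs(Z-.115)<.006)&(abs(X-.539)<.03)&(Y>a)&(Y<b)
            (cx,cy),r=cv2.minEnclosingCircle((np.c_[X[k],Y[k]]*1000).astype(np.float32)); out.append((round(cx,1),round(cy,1),round(r,1),int(k.sum()), np.percentile(Y[k]*1000,[1,99]).round(1).tolist()))
        k=(abs(Z-.0285)<.004)&(abs(X-.539)<.025)&(Y>-.08)&(Y<.02)
        print(c,out,'shoe top Y',np.percentile(Y[k],[2,98]).round(4) if k.any() else None)
        k=(abs(Z-.0535)<.003)&(abs(X-.539)<.03)&(Y>-.08)&(Y<.02); print('plate',np.percentile(Y[k],[2,98]).round(4) if k.any() else None)
E
python3 -c "
from h import *
rel(.539,-.046,.038); centres()"
```

```text
t 13.08 now XYZ 0.5376 -0.0426 0.0367 grip 0.0002 F [-1.9 -4.4 -2.3]
tilt -1.0 shift cm [-0.34  0.14 -0.13] turn -0.0
scene [(537.9, 41.9, 23.0, 403, [20.8, 62.2]), (541.1, 111.8, 23.4, 377, [90.1, 131.7]), (539.3, 183.0, 23.9, 356, [161.0, 203.3])] shoe top Y [-0.0549  0.0103]
plate [-0.0545 -0.0233]
top [(537.2, 42.9, 21.7, 592, [23.0, 63.2]), (540.4, 112.9, 21.9, 589, [92.6, 133.7]), (538.9, 183.6, 21.9, 597, [163.2, 204.2])] shoe top Y [-0.0064  0.0076]
plate None
```

The feet are touching: the collar centres are 70 mm apart, and the follower front and the back of the foot are both at y ≈ 0.0075. I'll back off and check.

Request:
arm_command(translation=[[-0.5,0,0],[-2,0,0],[-5,0,0],[-6,0,-3],[-6,0,-7]], turn=[0,0,0,0,0], hand=[1,1,1,1,1])

```text
clock: 13.6
eef_pos: [0.5265, -0.1422, 0.1044]
tool_rot: [0.734, 0.68, -0.001, -0.003]
ft_force: [1.4, 1.1, 0.8]
grip_width: 0.0
```

Request:
arm_command(translation=[[-4,0,-4],[-8,0,-8],[-12,0,-8],[-12,0,-8],[-12,0,-8]], turn=[0,0,0,0,0], hand=[1,1,1,1,1])

```text
clock: 14.02
eef_pos: [0.5219, -0.2658, 0.1904]
tool_rot: [0.734, 0.679, 0.002, 0.004]
ft_force: [0.3, 0.3, 0.1]
grip_width: -0.0002
```

```bash
python3 -c "
from h import *
rel(.539,-.046,.038); centres()
for c in ('scene','top'):
    p,_,_,_=snap(c); p=p[130:340,130:400] if c=='scene' else p[150:360,170:440]
    cv2.imwrite('pics/f_%s.png'%c,cv2.resize(p[:,:,::-1],None,fx=1.45,fy=1.45*1.2,interpolation=cv2.INTER_CUBIC))
a=cv2.imread('pics/f_scene.png');b=cv2.imread('pics/f_top.png');cv2.imwrite('pics/f.png',np.hstack([a,b]))"
```

```text
t 14.02 now XYZ 0.5401 -0.2265 0.1904 grip -0.0002 F [0.3 0.3 0.1]
tilt -0.99996 shift cm [18.09 -0.33 15.19] turn -0.005
scene [(538.1, 42.1, 22.6, 400, [21.0, 62.8]), (540.0, 111.1, 23.9, 379, [90.9, 132.3]), (540.0, 182.9, 24.2, 351, [161.7, 202.8])] shoe top Y [-0.033   0.0068]
plate [-0.033  -0.0233]
top [(537.2, 42.9, 21.7, 598, [22.8, 63.3]), (540.3, 112.9, 21.9, 595, [92.6, 133.3]), (539.2, 183.5, 21.9, 596, [163.3, 204.1])] shoe top Y [-0.0218  0.0073]
plate [-0.0312 -0.0223]
```

View pics/f.png

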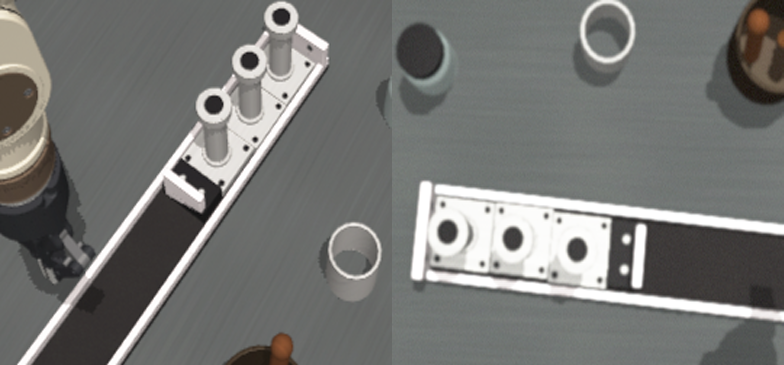

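All three adapters stand in a closed row with the follower against the last foot: (215,150) in the scene half and (620,250) in the top half. The arm is clear of everything, so I'm handing in.

```bash
python3 -c "
from workcell import *
print(job_done())"
```

```text
the job is handed in; nothing more can be done
None
```

The fallen adapter now stands upright on its foot, pushed up against the standing row, with the follower resting against it. I handed the job in at about 14 s; the hand-in reports no verdict.

**How it went:** I gripped the adapter by its collar. On the first lift it came up level instead of pivoting, because the grip was too tight. Easing the grip to 0.50 let it swing foot-down. I then tipped it upright, set it down mid-lane, and pushed the follower from behind with closed fingers. Before hand-in I drew the arm well clear.

**Last checks before hand-in:**

| Check | Measured | Limit |
|---|---|---|
| Centre distance, fallen to middle adapter | 69–70 mm | 76 mm |
| Gap, follower front to adapter foot | about 0–1 mm | 6 mm |
| Sideways offset from lane centre | about 1–2 mm | 8 mm |
| Movement of the middle and end adapters | about 1–2 mm at most | 15 mm |

- **Upright:** all three collar tops are level, and the picture shows all three adapters standing square.
- **Bystanders:** I judged the jar, sleeve and pot by eye only. They look unmoved, and the arm stayed well clear of them.
- **Disagreement:** the top and scene cameras differ by 1–2 mm, within their stated calibration. No check failed.

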